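# Pack the last wooden foot and fold the carton shut

## Task

Lay the loose pale wooden foot flat in the free space of the open carton, beside the one already packed, and let go of it. Then fold the carton shut, each flap flat down until you feel it stop: first the two short end flaps, then the plain long flap, and last the long flap with the green band, which laps over the other. Leave the dark blank, the glue bottle, the wax tin and the green jar standing where they are.

Things in the scene. Friction and masses are not known exactly. Their poses are not given: they have to be found in the camera images.
- carton: Open brown cardboard carton, fixed to the bench at any yaw. Outside 170 mm along its x, 200 mm along its y, board 4 mm; origin at the centre of its underside, z up. Inside floor 4 mm above the bench. A pale blank (30 x 160 x 45 mm high) is fixed inside along the -x wall, x = -81 to -51 mm. It carries the four 4 mm thick flaps listed as joints.
- carton_lane (a point): Centre of the floor of the carton's free space, at x = +15 mm, y = 0, z = 4 mm of the carton. The space is 132 mm wide along the carton's x (from -51 to +81 mm) and 192 mm long along its y.
- end_a (a joint): Short end flap, 70 mm from hinge to free edge, 158 mm wide, on the carton's +y side: hinge line along the carton's x at y = +100 mm, 75 mm above the bench. 0 = closed flat over the mouth, 1.57 = upright, more = leaning outward (limit 2.4). All flaps stay where left; closed, the underside is at hinge height and the top 4 mm above it.
- end_b (a joint): Short end flap like end_a, on the carton's -y side: hinge line at y = -100 mm, 75 mm above the bench. Same joint values.
- plain (a joint): Plain long flap, 85 mm from hinge to free edge, 198 mm wide, on the carton's -x side: hinge line along the carton's y at x = -85 mm, 79 mm above the bench. Same joint values.
- lip (a joint): Long flap with a green band along its free edge, 95 mm from hinge to free edge, 198 mm wide, on the carton's +x side: hinge line along the carton's y at x = +85 mm, 83 mm above the bench. Same joint values. Closed, it laps 10 mm over the plain flap.
- end_a_edge (a point): Middle of the free edge of flap end_a.
- end_b_edge (a point): Middle of the free edge of flap end_b.
- plain_edge (a point): Middle of the free edge of flap plain.
- lip_edge (a point): Middle of the free edge of the green-banded flap lip.
- foot: Pale wooden furniture foot, a bar 160 (x) x 40 (y) x 45 (z) mm, about 0.2 kg, lying on the bench on one side of the carton; origin at the centre of its underside, x along its length.
- dark_blank: Dark wooden bar of the same size, 160 x 40 x 45 mm, lying on the other side of the carton; bystander, leave alone. Origin at the centre of its underside, x along its length.
- glue: White glue bottle with an orange cap, 62 mm across, 170 mm high; bystander. Origin at the centre of its underside.
- wax: Blue tin, 72 mm across, 85 mm high; bystander. Origin at the centre of its underside.
- jar: Green glass jar, a cylinder 60 mm across, 120 mm high; bystander. Origin at the centre of its underside.
Mind the look-alikes: they are no part of the job. What is shaped like the foot but blue or red is not meant.

How it is judged:
By the outcome, as a careful person would: the job done as asked, in the order asked, and still so for the second after the job is handed in, with the robot touching nothing.
It also fails if it takes over 64 s, if anything falls off the work surface, if the arm or the gripper's body presses on something with over 40 N, if the wrist force passes 120 N, or if a joint passes its speed limit or range.

## Robot

A 6-joint arm with a two-finger parallel gripper is mounted at the origin on the work surface. World frame = base frame: x ahead of the robot, y to its left, z up, the work surface at z = 0. Lengths are in m, angles in rad, forces in N, time in s.
With the tool pointing down it reaches from about 0.275 to 1 m from the base axis. Payload 8.4 kg.
Tool frame: the origin (TCP) lies midway between the tips of the shut fingers; the grasp point (between the pads) lies 19 mm behind it; z points along the fingers, y is the line along which they close (so a half turn about z gives the same grasp; the last joint's range is limited). The gripper opens to 85 mm and grips with 20 to 120 N. Pads are 22 mm wide; open, the fingers measure 114 mm over their backs; the gripper's body (76 mm by 85 mm) begins 54 mm behind the grasp point. The pads swing forward as they close: fully open they stand 13 mm farther back than shut.
Start: joints at [1.269, 0.353, 1.633, -0, 1.155, -0.002], TCP at [0.185, 0.597, 0.231] pointing down, gripper open.
Joint ranges: [-2.63, 2.63], [-0.92, 2.1], [0.06, 2.66], [-1.3, 4.44], [0, 2.69], [-3.02, 3.02]. Speed limits (rad/s): [2.22, 2.22, 2.79, 3.14, 3.14, 3.14].

## Interface

Orientations are given as a unit quaternion [w, x, y, z].
In Python, from station import manip gives the robot as it stands.
- The arm moves only by the tool send_rows, never from a script. Its argument "commands" is one flat list of numbers, 5 for each row, row after row: the shift along the tool's x, y, z normalised to -1 to 1, where 1 is 200 mm, then the turn about the tool's z normalised to -1 to 1, where 1 is pi rad, then the closure, from -1 (fully open) to 1 (shut). A call has 1 to 8 rows; each row is the pose to reach, as a shift and turn from the pose commanded when the call began, along the tool's axes at that moment, turning the shorter way round; what a row does not reach only later rows make up. A row lasts 1/10 s, in which the tool goes at most 50 mm and 8.59 degrees, less where a joint would pass 70% of its speed; a pose out of reach is approached as far as the arm can. A call with a number of a shift or a turn outside -1 to 1 is refused whole. A call with a gripper value outside its range is refused whole. The fingers move at their own pace and stop on an object; the grip force is fixed at half the most. Time passes only in rows, so rows that repeat a pose let the fingers close. It gives the time, the measured TCP pose, the force, the opening and the grip force at its end, in the units of the state.
- manip.observe(): the state, without advancing time (a new reading comes with each control period).
- manip.read_camera(name): name is "scene" or "top" or "wrist"; returns a dict with "color" (400x640x3 uint8, red, green, blue), "intrinsics" (3x3 intrinsics, pixels), "cam_to_world" (4x4, takes a point from camera to world coordinates). Camera axes: x right, y down, z forward; pixel columns grow to the right and rows downward; lengths in m; the calibration is good to about 2 mm. The wrist camera is an equidistant fisheye: a pixel r from the principal point sees the ray r / f radians off the axis. A picture is of the moment at which its call begins. There is no depth.
- manip.sign_off(): hands the job in; it is judged then, once.
The state is a dict: "t": time; "joints": joint angles; "joint_velocities": joint speeds; "effort": joint torques, N m; "tcp_pos": TCP position; "ee_rot": TCP orientation; "contact_force": force on the tool from outside, world axes, zero at the start; "moment": the same for the moment, N m; "gripper_width": finger opening in m; "gripper_force": force on a finger pad.
Only numpy, scipy, OpenCV 4.12 (cv2) and the standard library are available. Lean on these libraries where they do the work, as an engineer would, in place of code of your own. Each camera call takes 0.05 s, during which the arm holds its last target. There are 200 camera calls.

## Working session

There is one attempt and no reset: what is moved stays moved. The work goes in short steps, Python scripts to look and compute and a tool call to move; the robot and the scene stay as the last step left them, time stands still between calls to the robot, and variables do not carry over. Pictures are saved under pics/ and viewed, at most 10 in all, crops included, and the job is handed in when it is done.

Besides the shell and the picture viewer there is one more tool, called as name(argument=value, ...), one argument or row to a line, values as JSON. send_rows: Moves the arm, as the interface text tells. Scaled input: -1 to 1 covers 200 mm each way for a shift and pi rad each way for a turn. Its arguments: {"type":"object","properties":{"commands":{"type":"array"}},"required":["commands"]}

```bash
mkdir -p pics; python3 - <<'E'
from station import manip
import cv2,numpy as np
for n in("top","scene"):
    r=manip.read_camera(n);cv2.imwrite(f"pics/{n}0.png",r["color"][:,:,::-1])
    print(n,r["intrinsics"].tolist(),np.round(r["cam_to_world"],4).tolist())
o=manip.observe();print(o)
E
```

```text
top [[443.8183816610793, 0.0, 322.8574846042789], [0.0, 443.8183816610793, 204.67985280682086], [0.0, 0.0, 1.0]] [[-0.1017, -0.9738, 0.2033, 0.253], [-0.9948, 0.0999, -0.0192, 0.0162], [-0.0016, -0.2042, -0.9789, 1.2927], [0.0, 0.0, 0.0, 1.0]]
scene [[449.14326827325465, 0.0, 320.91746709340293], [0.0, 449.14326827325465, 197.0441689991549], [0.0, 0.0, 1.0]] [[-0.5761, 0.6178, -0.5352, 1.1057], [0.8172, 0.4458, -0.3652, 0.4126], [0.013, -0.6478, -0.7617, 0.9553], [0.0, 0.0, 0.0, 1.0]]
{'t': 0.1, 'joints': array([ 1.26860511e+00,  3.53592628e-01,  1.63406701e+00, -3.20715615e-05,
        1.15524686e+00, -2.37164697e-03]), 'joint_velocities': array([-0.0006875 , -0.0017306 , -0.00176396,  0.00277104,  0.00067701,
       -0.00029674]), 'effort': array([ 1.80489627e-03, -6.06357837e+01, -3.42819071e+01,  3.96081180e-05,
        3.98006159e-03, -1.05755097e-05]), 'tcp_pos': array([0.18445152, 0.5966925 , 0.23062509]), 'ee_rot': array([-8.51537783e-05,  1.49342487e-01,  9.88785310e-01, -6.51544731e-04]), 'contact_force': array([-0.54926499,  0.70516651, -0.92211554]), 'moment': array([-0.05132633,  0.00148933, -0.02225555]), 'gripper_force': 0.0, 'gripper_width': 0.08541994134803023}
```

View pics/top0.png

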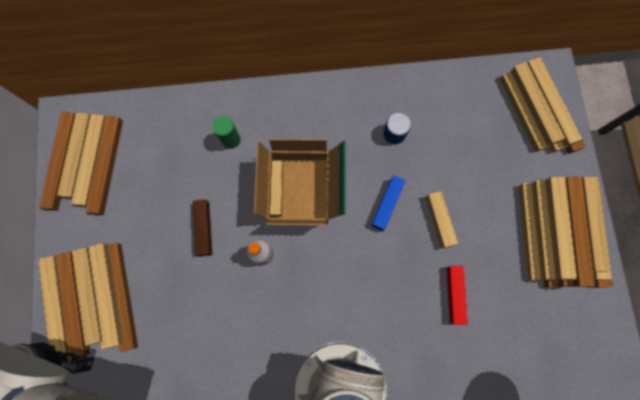

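View pics/scene0.png

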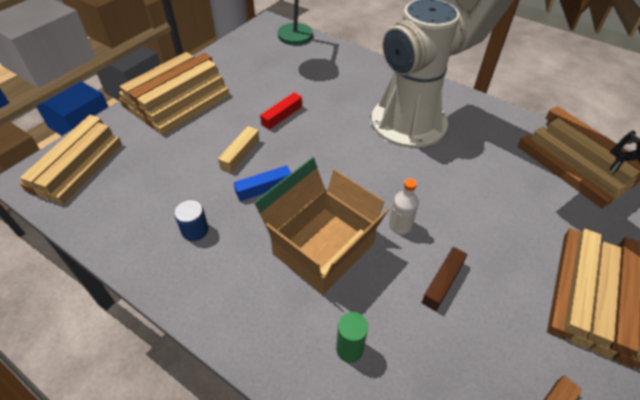

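Top view candidates for the foot: pale bar (443,220), blue bar (388,203), red bar (457,295), dark blank (202,228), stacked pale boards (565,230) and (540,105). By the description I choose the lone pale bar at (443,220). The carton is at about (299,187), with the pale blank on its left and the green lip on its right. Next is a close crop to check.

```bash
python3 - <<'E'
import cv2,numpy as np
i=cv2.imread("pics/top0.png")
a=cv2.resize(i[125:240,240:355],(575,575),interpolation=cv2.INTER_CUBIC)
b=cv2.resize(i[185:255,418:463],(225,350),interpolation=cv2.INTER_CUBIC)
c=np.zeros((575,800,3),np.uint8);c[:,:575]=a;c[:350,575:]=b
cv2.imwrite("pics/crop1.png",c)
E
```

```text
(no output)
```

View pics/crop1.png

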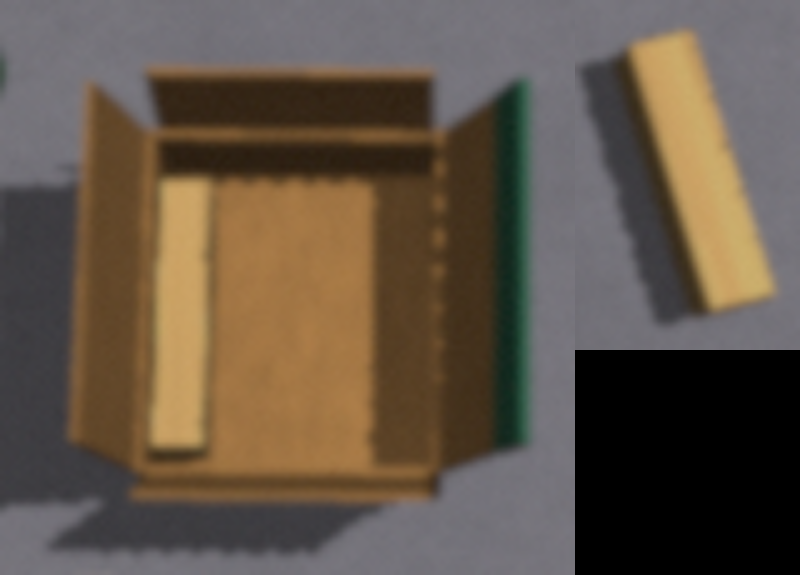

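```bash
cat > h.py <<'E'
import numpy as np
from station import manip
def cam(n):
    r=manip.read_camera(n);return r["color"],r["intrinsics"],r["cam_to_world"]
def proj(P,K,T):
    p=(np.asarray(P)-T[:3,3])@T[:3,:3];p=p@K.T;return p[:,:2]/p[:,2:]
def rz(a):return np.array([[np.cos(a),-np.sin(a),0],[np.sin(a),np.cos(a),0],[0,0,1]])
def flap(n,q,s,r=None):
    # point on flap n at angle q; s=lateral coordinate, r=distance from hinge
    L=dict(a=.07,b=.07,p=.085,l=.095)[n]; r=L if r is None else r
    z=dict(a=.075,b=.075,p=.079,l=.083)[n]+r*np.sin(q); c=r*np.cos(q)
    return {'a':[s,.1-c,z],'b':[s,-.1+c,z],'p':[-.085+c,s,z],'l':[.085-c,s,z]}[n]
E
python3 - <<'E'
from h import *
from scipy.optimize import least_squares
_,K,T=cam("top")
A=lambda x,y:np.array([(x+.5)/5-.5+240,(y+.5)/5-.5+125])
B=lambda x,y:np.array([(x-575+.5)/5-.5+418,(y+.5)/5-.5+185])
uvF=np.array([B(632,45),B(692,30),B(775,293),B(710,312)])
mF=np.array([[.08,.02,.045],[.08,-.02,.045],[-.08,-.02,.045],[-.08,.02,.045]])
f=lambda p:(proj(mF@rz(p[2]).T+[p[0],p[1],0],K,T)-uvF).ravel()
s=least_squares(f,[.4,-.3,0.]);print("foot",s.x,s.fun.round(2))
obs=[([-.081,.08,.049],(160,180)),([-.051,.08,.049],(212,180)),([-.051,-.08,.049],(207,447)),([-.081,-.08,.049],(150,450)),
(('a',.079),(432,70)),(('a',-.079),(148,70)),(('b',-.079),(132,497)),(('b',.079),(435,497)),
(('p',.099),(90,83)),(('p',-.099),(70,441)),(('l',.099),(528,80)),(('l',-.099),(527,445))]
uv=np.array([A(*o[1]) for o in obs])
def g(p):
    q=dict(zip('abpl',p[3:]))
    P=np.array([flap(o[0][0],q[o[0][0]],o[0][1]) if isinstance(o[0],tuple) else o[0] for o in obs])
    return (proj(P@rz(p[2]).T+[p[0],p[1],0],K,T)-uv).ravel()
s=least_squares(g,[.55,.1,-1.57,1.8,1.8,1.8,1.8]);print("carton",s.x.round(4),s.fun.round(2))
p=s.x;print("lane",rz(p[2])@[.015,0,.004]+[p[0],p[1],0])
for nm,u,z in(("glue",(255,250),.17),("glue base",(262,262),0),("blue",(388,203),.045)):
    d=T[:3,:3]@np.linalg.solve(K,[*u,1]);print(nm,T[:3,3]+d*(z-T[2,3])/d[2])
E
```

```text
foot [ 0.43777591 -0.3449752   0.13837271] [-0.78 -0.24  0.51 -0.46  0.43  0.54 -0.17  0.12]
carton [ 0.5697  0.0554 -1.6802  1.7544  1.9022  1.8478  2.0366] [ 0.12 -0.21 -0.03 -0.14 -0.5   0.27  0.38 -0.41  0.72  0.18 -0.35 -0.2
  0.07 -0.22 -0.4   0.21 -0.56 -0.21  0.55  0.63 -0.21  0.05  0.2  -0.03]
lane [0.56810228 0.04044844 0.004     ]
glue [0.38708404 0.17697073 0.17      ]
glue base [0.37060546 0.18358367 0.        ]
blue [ 0.49787473 -0.19494129  0.045     ]
```

send_rows(
  commands=[-0.52, -0.825, 0, 0, -1, -0.52, -0.825, 0, 0, -1, -0.52, -0.825, 0, 0, -1, -0.52, -0.825, 0, 0, -1, -0.52, -0.825, 0, 0, -1],
)

```text
t: 0.65
tcp_pos: [0.2353, 0.4038, 0.2308]
ee_rot: [-0.0, 0.15, 0.989, -0.002]
contact_force: [-0.7, 0.2, 0.0]
gripper_width: 0.0852
gripper_force: 0.0
```

send_rows(
  commands=[-0.52, -0.825, 0, 0, -1, -0.52, -0.825, 0, 0, -1, -0.52, -0.825, 0, 0, -1, -0.52, -0.825, 0, 0, -1, -0.52, -0.825, 0, 0, -1],
)

```text
t: 1.15
tcp_pos: [0.2864, 0.2166, 0.2312]
ee_rot: [0.0, 0.152, 0.988, -0.001]
contact_force: [-0.7, -0.3, 1.1]
gripper_width: 0.0853
gripper_force: 0.0
```

send_rows(
  commands=[-0.52, -0.825, 0, 0, -1, -0.52, -0.825, 0, 0, -1, -0.52, -0.825, 0, 0, -1, -0.52, -0.825, 0, 0, -1, -0.52, -0.825, 0, 0, -1],
)

```text
t: 1.65
tcp_pos: [0.3382, 0.0281, 0.2317]
ee_rot: [0.001, 0.153, 0.988, -0.0]
contact_force: [-0.7, 0.5, -0.0]
gripper_width: 0.0856
gripper_force: 0.0
```

send_rows(
  commands=[-0.52, -0.825, 0, 0, -1, -0.52, -0.825, 0, 0, -1, -0.52, -0.825, 0, 0, -1, -0.52, -0.825, 0, 0, -1, -0.52, -0.825, 0, 0, -1],
)

```text
t: 2.15
tcp_pos: [0.3896, -0.1597, 0.2315]
ee_rot: [0.001, 0.151, 0.989, -0.001]
contact_force: [0.9, -0.4, 0.4]
gripper_width: 0.0855
gripper_force: 0.0
```

send_rows(
  commands=[-0.52, -0.825, 0, -0.139, -1, -0.52, -0.825, 0, -0.139, -1, -0.52, -0.825, 0, -0.139, -1, -0.52, -0.825, 0, -0.139, -1, -0.52, -0.825, 0, -0.139, -1, -0.52, -0.825, 0, -0.139, -1, -0.52, -0.825, 0, -0.139, -1],
)

```text
t: 2.85
tcp_pos: [0.438, -0.3427, 0.2308]
ee_rot: [-0.0, -0.069, 0.998, 0.001]
contact_force: [0.4, -0.1, -0.6]
gripper_width: 0.0854
gripper_force: 0.0
```

send_rows(
  commands=[0, -0.011, 0.25, 0, -1, 0, -0.011, 0.5, 0, -1, 0, -0.011, 0.7, 0, -1, 0, -0.011, 0.8, 0, -1, 0, -0.011, 0.8, 0, -1, 0, -0.011, 0.8, 0, -1],
)

```text
t: 3.45
tcp_pos: [0.4385, -0.3458, 0.072]
ee_rot: [0.0, -0.069, 0.998, 0.0]
contact_force: [0.9, -0.1, 0.8]
gripper_width: 0.0852
gripper_force: 0.0
```

```bash
python3 - <<'E'
from h import *
import cv2
c,K,T=cam("wrist");c2,_,_=cam("top")
i=np.vstack([cv2.resize(c2[150:300,370:530],(512,480),interpolation=cv2.INTER_CUBIC)]) 
w=cv2.resize(c,(512,320))
o=np.zeros((480,800,3),np.uint8);o[:320,:480]=cv2.resize(c,(480,320));o[:300,480:]=cv2.resize(c2[150:300,370:530],(320,300))
cv2.imwrite("pics/w1.png",o[:320,:,::-1])
E
```

```text
(no output)
```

View pics/w1.png

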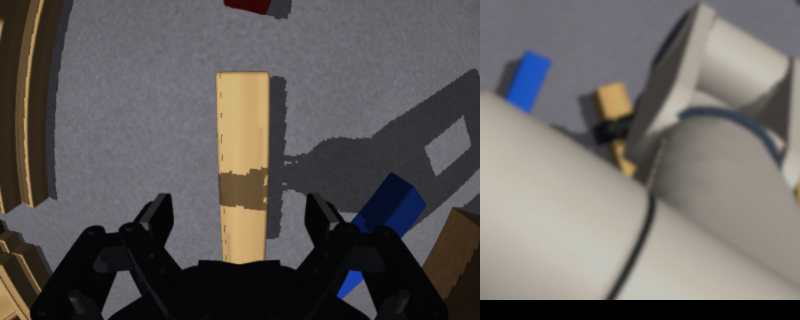

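The wrist view shows the pale bar (243,170) centred between the open fingers (150 and 325), so I descend and grip.

send_rows(
  commands=[0, 0, 0.15, 0, -1, 0, 0, 0.3, 0, -1, 0, 0, 0.3, 0, -1, 0, 0, 0.3, 0, 0.5, 0, 0, 0.3, 0, 1, 0, 0, 0.3, 0, 1, 0, 0, 0.3, 0, 1, 0, 0, 0.3, 0, 1],
)

```text
t: 4.35
tcp_pos: [0.439, -0.3475, 0.013]
ee_rot: [0.001, -0.068, 0.998, -0.001]
contact_force: [0.1, 1.7, 8.1]
gripper_width: 0.039
gripper_force: 61.3
```

send_rows(
  commands=[0, 0, 0, 0, 1, 0, 0, 0, 0, 1, 0, 0, 0, 0, 1],
)

```text
t: 4.65
tcp_pos: [0.4389, -0.3475, 0.013]
ee_rot: [0.001, -0.068, 0.998, -0.001]
contact_force: [-1.5, 0.5, 8.8]
gripper_width: 0.0393
gripper_force: 61.3
```

send_rows(
  commands=[0, 0, -0.2, 0, 1, 0, 0, -0.45, 0, 1, 0, 0, -0.7, 0, 1, 0, 0, -0.9, 0, 1, 0, 0, -0.9, 0, 1],
)

```text
t: 5.15
tcp_pos: [0.4408, -0.3491, 0.1981]
ee_rot: [0.004, -0.068, 0.998, -0.004]
contact_force: [1.0, -0.0, -2.1]
gripper_width: 0.0393
gripper_force: 61.4
```

send_rows(
  commands=[-0.05, 0.1, -0.2, 0, 1, -0.15, 0.3, -0.2, 0, 1, -0.25, 0.5, -0.2, 0, 1, -0.35, 0.7, -0.2, 0, 1, -0.453, 0.916, -0.2, 0, 1, -0.453, 0.916, -0.2, 0, 1],
)

```text
t: 5.75
tcp_pos: [0.5036, -0.1482, 0.231]
ee_rot: [0.0, -0.07, 0.998, 0.001]
contact_force: [-0.6, -0.7, -2.6]
gripper_width: 0.0394
gripper_force: 61.5
```

send_rows(
  commands=[-0.1, 0.2, 0, 0.0786, 1, -0.2, 0.4, 0, 0.0786, 1, -0.3, 0.6, 0, 0.0786, 1, -0.4, 0.8, 0, 0.0786, 1, -0.453, 0.916, 0, 0.0786, 1, -0.453, 0.916, 0, 0.0786, 1, -0.453, 0.916, 0, 0.0786, 1],
)

```text
t: 6.45
tcp_pos: [0.5671, 0.0408, 0.2307]
ee_rot: [-0.001, 0.054, 0.999, -0.0]
contact_force: [0.4, 0.3, -0.9]
gripper_width: 0.0394
gripper_force: 61.7
```

```bash
python3 - <<'E'
from h import *
import cv2
c,K,T=cam("wrist");c2,_,_=cam("scene")
o=np.zeros((400,800,3),np.uint8);o[:300,:480]=cv2.resize(c,(480,300));o[:400,480:]=cv2.resize(c2[120:320,220:420],(320,400))
cv2.imwrite("pics/w2.png",o[:,:,::-1]);print(manip.observe()["joints"])
E
```

```text
[ 6.77198222e-02  2.66255358e-01  1.75624805e+00 -4.30856478e-04
  1.11989105e+00 -1.39222163e+00]
```

View pics/w2.png

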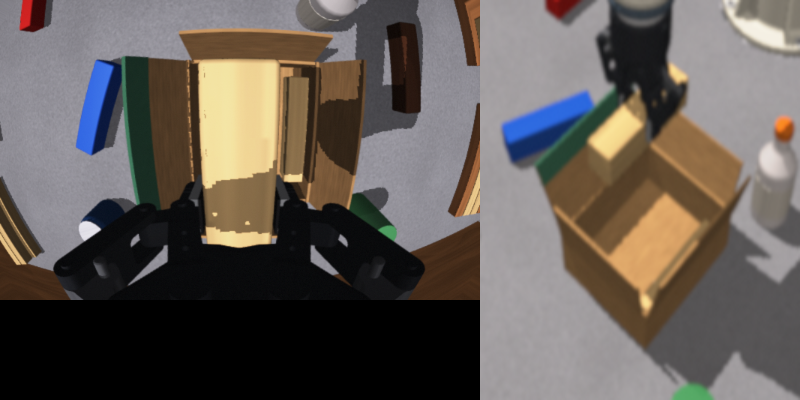

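send_rows(
  commands=[0, 0, 0.2, 0, 1, 0, 0, 0.4, 0, 1, 0, 0, 0.6, 0, 1, 0, 0, 0.75, 0, 1, 0, 0, 0.85, 0, 1, 0, 0, 0.9, 0, 1, 0, 0, 0.9, 0, 1],
)

```text
t: 7.25
tcp_pos: [0.5666, 0.0399, 0.0503]
ee_rot: [-0.001, 0.056, 0.998, -0.0]
contact_force: [-1.1, 0.5, -1.8]
gripper_width: 0.0393
gripper_force: 61.8
```

send_rows(
  commands=[0, 0, 0.06, 0, 1, 0, 0, 0.12, 0, 1, 0, 0, 0.155, 0, 1, 0, 0, 0.16, 0, 1, 0, 0, 0.16, 0, 1],
)

```text
t: 7.75
tcp_pos: [0.5675, 0.0409, 0.0191]
ee_rot: [-0.0, 0.055, 0.998, -0.0]
contact_force: [0.2, -0.2, -1.2]
gripper_width: 0.0389
gripper_force: 61.8
```

send_rows(
  commands=[0, 0, 0.008, 0, 1, 0, 0, 0.008, 0, 1, 0, 0, 0.008, 0, -0.6, 0, 0, 0.008, 0, -0.6, 0, 0, 0.008, 0, -0.6, 0, 0, 0.008, 0, -0.6, 0, 0, 0.008, 0, -0.6, 0, 0, 0.008, 0, -0.6],
)

```text
t: 8.55
tcp_pos: [0.5698, 0.0443, 0.0191]
ee_rot: [0.002, 0.056, 0.998, 0.002]
contact_force: [2.8, 24.4, 5.4]
gripper_width: 0.0684
gripper_force: 0.0
```

send_rows(
  commands=[0, 0, -0.1, 0, -0.6, 0, 0, -0.3, 0, -0.6, 0, 0, -0.5, 0, -0.6, 0, 0, -0.75, 0, -0.6, 0, 0, -1, 0, -0.6, 0, 0, -1, 0, -0.6, 0, 0, -1, 0, -0.6],
)

```text
t: 9.25
tcp_pos: [0.5684, 0.0409, 0.2194]
ee_rot: [0.002, 0.055, 0.998, 0.0]
contact_force: [-0.9, 0.5, -1.2]
gripper_width: 0.0686
gripper_force: 0.0
```

```bash
python3 - <<'E'
from h import *
import cv2
c,K,T=cam("wrist")
cv2.imwrite("pics/w3.png",c[:,:,::-1])
E
```

```text
(no output)
```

View pics/w3.png

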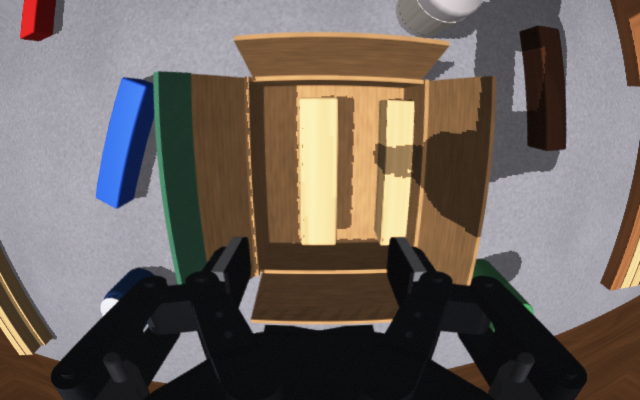

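The foot lies flat in the free space at (319,170), beside the packed blank at (397,170), and it is released. Next: shut the fingers and fold the far end flap, end_a.

send_rows(
  commands=[-0.2, 0.075, 0, 0, 1, -0.4, 0.075, 0, 0, 1, -0.6, 0.075, 0, 0, 1, -0.775, 0.075, 0, 0, 1, -0.775, 0.075, 0, 0, 1, -0.775, 0.075, 0, 0, 1],
)

```text
t: 9.9
tcp_pos: [0.7222, 0.0386, 0.2147]
ee_rot: [-0.002, 0.055, 0.998, -0.0]
contact_force: [-0.6, -0.5, -0.2]
gripper_width: -0.0001
gripper_force: 0.0
```

send_rows(
  commands=[0, 0, 0.2, 0, 1, 0, 0, 0.4, 0, 1, 0, 0, 0.47, 0, 1, 0, 0, 0.47, 0, 1, 0, 0, 0.47, 0, 1],
)

```text
t: 10.4
tcp_pos: [0.7235, 0.0389, 0.125]
ee_rot: [0.0, 0.055, 0.998, 0.0]
contact_force: [0.9, 0.5, 0.1]
gripper_width: -0.0001
gripper_force: 0.0
```

send_rows(
  commands=[0.2, 0, -0.025, 0, 1, 0.274, 0, -0.02, 0, 1, 0.35, 0, 0.0075, 0, 1, 0.4175, 0, 0.0575, 0, 1, 0.4655, 0, 0.125, 0, 1, 0.489, 0, 0.19, 0, 1, 0.495, 0, 0.22, 0, 1, 0.495, 0, 0.23, 0, 1],
)

```text
t: 11.2
tcp_pos: [0.625, 0.0498, 0.0787]
ee_rot: [-0.0, 0.055, 0.998, 0.0]
contact_force: [-9.6, 1.1, 23.5]
gripper_width: 0.0002
gripper_force: 11.6
```

send_rows(
  commands=[0, 0, 0, 0, 1, 0, 0, 0, 0, 1],
)

```text
t: 11.4
tcp_pos: [0.625, 0.0497, 0.0789]
ee_rot: [-0.0, 0.055, 0.998, 0.0]
contact_force: [-6.0, 0.6, 9.1]
gripper_width: -0.0004
gripper_force: 4.9
```

send_rows(
  commands=[0, 0, 0.01, 0, 1, 0, 0, 0.01, 0, 1, 0, 0, -0.2, 0, 1, 0, 0, -0.45, 0, 1, 0.2, 0, -0.7, 0, 1, 0.4, 0, -0.755, 0, 1, 0.55, 0, -0.755, 0, 1, 0.55, 0, -0.755, 0, 1],
)

```text
t: 12.2
tcp_pos: [0.5129, 0.0619, 0.2303]
ee_rot: [0.0, 0.055, 0.998, 0.0]
contact_force: [-0.4, -0.5, 0.3]
gripper_width: 0.0002
gripper_force: 0.0
```

send_rows(
  commands=[0.2, 0, 0, 0, 1, 0.4, 0, 0, 0, 1, 0.555, 0, 0, 0, 1, 0.555, 0, 0, 0, 1, 0.555, 0, 0, 0, 1],
)

```text
t: 12.7
tcp_pos: [0.4065, 0.0741, 0.2295]
ee_rot: [0.001, 0.055, 0.998, 0.0]
contact_force: [1.1, 0.1, -0.4]
gripper_width: -0.0001
gripper_force: 0.0
```

send_rows(
  commands=[0, 0, 0.2, 0, 1, 0, 0, 0.4, 0, 1, 0, 0, 0.525, 0, 1, 0, 0, 0.525, 0, 1, 0, 0, 0.525, 0, 1],
)

```text
t: 13.2
tcp_pos: [0.4066, 0.0739, 0.124]
ee_rot: [-0.0, 0.055, 0.998, -0.0]
contact_force: [0.0, -0.5, -0.0]
gripper_width: -0.0002
gripper_force: 0.0
```

```bash
python3 - <<'E'
from h import *
import cv2
c,K,T=cam("scene");cv2.imwrite("pics/s4.png",cv2.resize(c[120:320,200:440],(720,600))[:,:,::-1])
E
```

```text
(no output)
```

View pics/s4.png

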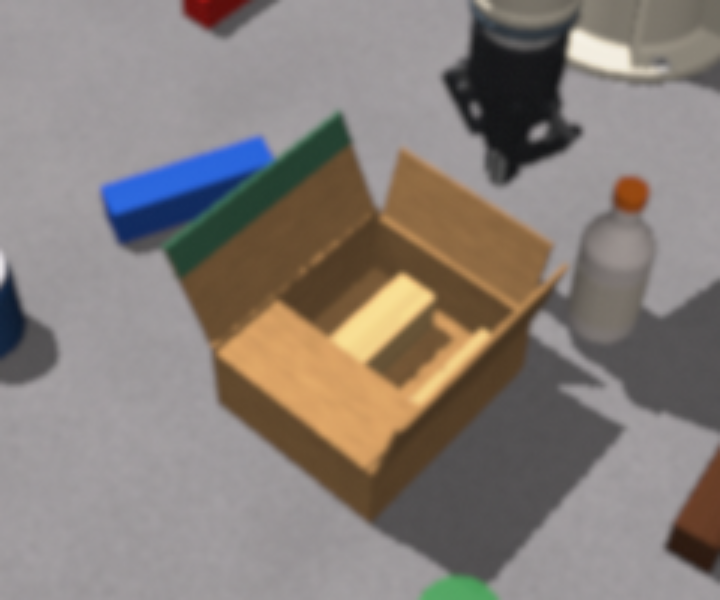

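end_a is folded flat at (310,390), the foot lies inside at (385,320), and the tool stands outside end_b at (500,170). Fold end_b.

send_rows(
  commands=[-0.13, 0, -0.025, 0, 1, -0.245, 0, -0.025, 0, 1, -0.32, 0, -0.02, 0, 1, -0.3965, 0, 0.0075, 0, 1, -0.4625, 0, 0.0575, 0, 1, -0.5105, 0, 0.125, 0, 1, -0.534, 0, 0.19, 0, 1, -0.54, 0, 0.22, 0, 1],
)

```text
t: 14.05
tcp_pos: [0.5125, 0.0619, 0.0786]
ee_rot: [-0.0, 0.055, 0.998, -0.0]
contact_force: [-2.5, 1.2, 23.2]
gripper_width: 0.0
gripper_force: 13.2
```

send_rows(
  commands=[0, 0, 0.01, 0, 1, 0, 0, 0.016, 0, 1, 0, 0, 0.016, 0, 1, 0, 0, 0.016, 0, 1],
)

```text
t: 14.45
tcp_pos: [0.5126, 0.062, 0.0785]
ee_rot: [0.0, 0.055, 0.998, -0.0]
contact_force: [-7.5, -2.2, 28.3]
gripper_width: -0.0001
gripper_force: 13.8
```

send_rows(
  commands=[0, 0, -0.15, 0, 1, 0, 0, -0.4, 0, 1, 0, 0, -0.65, 0, 1, 0, 0, -0.82, 0, 1, 0, 0, -0.82, 0.047, 1, 0, 0, -0.82, 0.094, 1, 0, 0, -0.82, 0.141, 1, 0, 0, -0.82, 0.185, 1],
)

```text
t: 15.25
tcp_pos: [0.5119, 0.0621, 0.2404]
ee_rot: [-0.0, 0.342, 0.94, -0.0]
contact_force: [-0.9, -0.4, -0.2]
gripper_width: -0.0001
gripper_force: 0.0
```

send_rows(
  commands=[0, 0, 0, 0.047, 1, 0, 0, 0, 0.094, 1, 0, 0, 0, 0.141, 1, 0, 0, 0, 0.188, 1, 0, 0, 0, 0.235, 1, 0, 0, 0, 0.282, 1, 0, 0, 0, 0.315, 1, 0, 0, 0, 0.315, 1],
)

```text
t: 16.05
tcp_pos: [0.5119, 0.0621, 0.2402]
ee_rot: [-0.0, 0.745, 0.667, -0.0]
contact_force: [0.5, 0.1, 0.3]
gripper_width: 0.0004
gripper_force: 0.0
```

send_rows(
  commands=[0.2, 0.07, 0, 0, 1, 0.4, 0.14, 0, 0, 1, 0.6, 0.21, 0, 0, 1, 0.75, 0.28, 0, 0, 1, 0.75, 0.28, 0, 0, 1, 0.75, 0.28, 0, 0, 1],
)

```text
t: 16.65
tcp_pos: [0.5841, 0.2052, 0.2398]
ee_rot: [-0.0, 0.744, 0.669, -0.001]
contact_force: [-0.6, -0.1, -0.3]
gripper_width: 0.0
gripper_force: 0.0
```

send_rows(
  commands=[0, 0, 0.2, 0, 1, 0, 0, 0.4, 0, 1, 0, 0, 0.5, 0, 1, 0, 0, 0.5, 0, 1, 0, 0, 0.5, 0, 1],
)

```text
t: 17.15
tcp_pos: [0.5845, 0.2041, 0.1411]
ee_rot: [-0.0, 0.745, 0.667, -0.0]
contact_force: [0.6, 0.0, 0.2]
gripper_width: 0.0001
gripper_force: 0.0
```

send_rows(
  commands=[-0.13, 0, -0.02, 0, 1, -0.2525, 0, -0.02, 0, 1, -0.34, 0, -0.0135, 0, 1, -0.431, 0, 0.0205, 0, 1, -0.497, 0, 0.069, 0, 1, -0.548, 0, 0.1315, 0, 1, -0.5825, 0, 0.205, 0, 1, -0.594, 0, 0.2525, 0, 1],
)

```text
t: 17.95
tcp_pos: [0.5707, 0.086, 0.088]
ee_rot: [-0.001, 0.745, 0.667, -0.001]
contact_force: [0.5, -0.2, 0.3]
gripper_width: -0.0002
gripper_force: 0.2
```

send_rows(
  commands=[-0.003, 0, 0.025, 0, 1, -0.003, 0, 0.0375, 0, 1, -0.003, 0, 0.0425, 0, 1, -0.003, 0, 0.0425, 0, 1],
)

```text
t: 18.35
tcp_pos: [0.5709, 0.086, 0.0827]
ee_rot: [-0.0, 0.745, 0.667, -0.001]
contact_force: [-8.9, -5.5, 17.9]
gripper_width: 0.0001
gripper_force: 9.2
```

send_rows(
  commands=[0, 0, -0.15, 0, 1, 0, 0, -0.4, 0, 1, 0, 0, -0.65, 0, 1, -0.1, 0, -0.82, 0, 1, -0.3, 0, -0.82, 0, 1, -0.5, 0, -0.82, 0, 1, -0.54, 0, -0.82, 0, 1, -0.54, 0, -0.82, 0, 1],
)

```text
t: 19.15
tcp_pos: [0.5597, -0.0217, 0.2455]
ee_rot: [-0.0, 0.746, 0.666, 0.0]
contact_force: [-0.2, 0.6, 0.5]
gripper_width: 0.0001
gripper_force: 0.0
```

send_rows(
  commands=[-0.2, 0, 0, 0, 1, -0.4, 0, 0, 0, 1, -0.54, 0, 0, 0, 1, -0.54, 0, 0, 0, 1, -0.54, 0, 0, 0, 1],
)

```text
t: 19.65
tcp_pos: [0.5482, -0.1275, 0.2452]
ee_rot: [-0.0, 0.745, 0.667, 0.0]
contact_force: [-0.6, 0.1, 0.3]
gripper_width: 0.0006
gripper_force: 0.0
```

```bash
python3 - <<'E'
from h import *
import cv2
c,K,T=cam("scene");cv2.imwrite("pics/s5.png",cv2.resize(c[120:320,200:440],(720,600))[:,:,::-1])
p=manip.observe()["tcp_pos"];print(p,(p-[.5697,.0554,0])@rz(-1.6802))
E
```

```text
[ 0.54817841 -0.12703737  0.24524271] [ 0.18369649 -0.0014734   0.24524271]
```

View pics/s5.png

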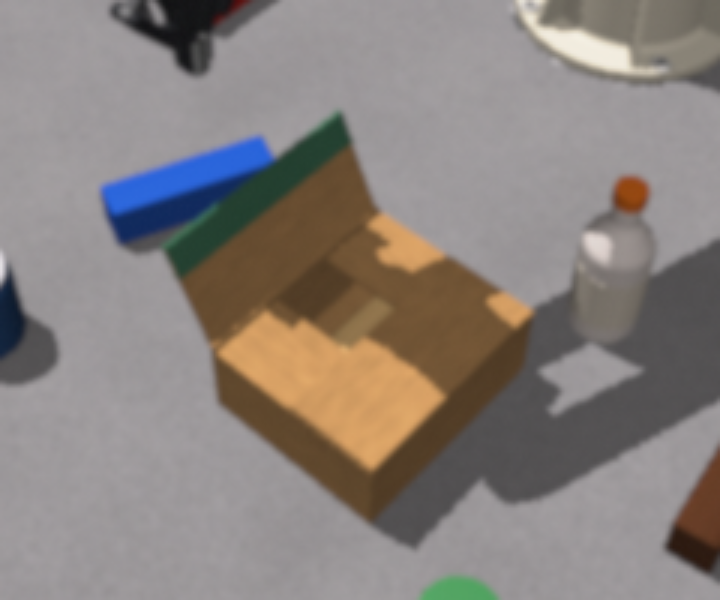

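send_rows(
  commands=[0, 0, 0.2, 0, 1, 0, 0, 0.4, 0, 1, 0, 0, 0.5, 0, 1, 0, 0, 0.5, 0, 1, 0.1, 0, 0.5, 0, 1, 0.17, 0, 0.5, 0, 1, 0.17, 0, 0.5, 0, 1],
)

```text
t: 20.4
tcp_pos: [0.5526, -0.0925, 0.1467]
ee_rot: [0.001, 0.744, 0.668, 0.001]
contact_force: [-0.1, -0.3, 1.2]
gripper_width: -0.0003
gripper_force: 0.0
```

send_rows(
  commands=[0.1235, 0, -0.035, 0, 1, 0.2485, 0, -0.06, 0, 1, 0.3495, 0, -0.057, 0, 1, 0.4375, 0, -0.0255, 0, 1, 0.5155, 0, 0.027, 0, 1, 0.5775, 0, 0.097, 0, 1, 0.6205, 0, 0.18, 0, 1, 0.6385, 0, 0.245, 0, 1],
)

```text
t: 21.2
tcp_pos: [0.5653, 0.0331, 0.095]
ee_rot: [-0.0, 0.745, 0.667, -0.0]
contact_force: [0.3, -0.6, -0.3]
gripper_width: 0.0001
gripper_force: 0.2
```

send_rows(
  commands=[0.005, 0, 0.02, 0, 1, 0.005, 0, 0.04, 0, 1, 0.005, 0, 0.055, 0, 1, 0.005, 0, 0.058, 0, 1, 0.005, 0, 0.058, 0, 1],
)

```text
t: 21.7
tcp_pos: [0.5658, 0.0331, 0.0867]
ee_rot: [-0.0, 0.745, 0.667, 0.0]
contact_force: [-7.0, 1.2, 18.1]
gripper_width: -0.0001
gripper_force: 8.9
```

send_rows(
  commands=[0, 0, -0.15, 0, 1, 0, 0, -0.4, 0, 1, 0, 0, -0.65, 0, 1, 0, 0, -0.85, 0, 1, 0, -0.2, -0.85, 0, 1, 0, -0.4, -0.85, 0, 1, 0, -0.6, -0.85, 0, 1, 0, -0.6, -0.85, 0, 1],
)

```text
t: 22.5
tcp_pos: [0.442, 0.0462, 0.2549]
ee_rot: [-0.001, 0.745, 0.667, -0.001]
contact_force: [0.4, -0.4, 0.0]
gripper_width: -0.0001
gripper_force: 0.0
```

```bash
python3 - <<'E'
from h import *
import cv2
c,K,T=cam("scene");c2,_,_=cam("top")
o=np.zeros((500,800,3),np.uint8);o[:,:450]=cv2.resize(c[100:350,200:425],(450,500));o[:350,450:]=cv2.resize(c2[100:275,190:365],(350,350))
cv2.imwrite("pics/s6.png",o[:,:,::-1])
E
```

```text
(no output)
```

View pics/s6.png

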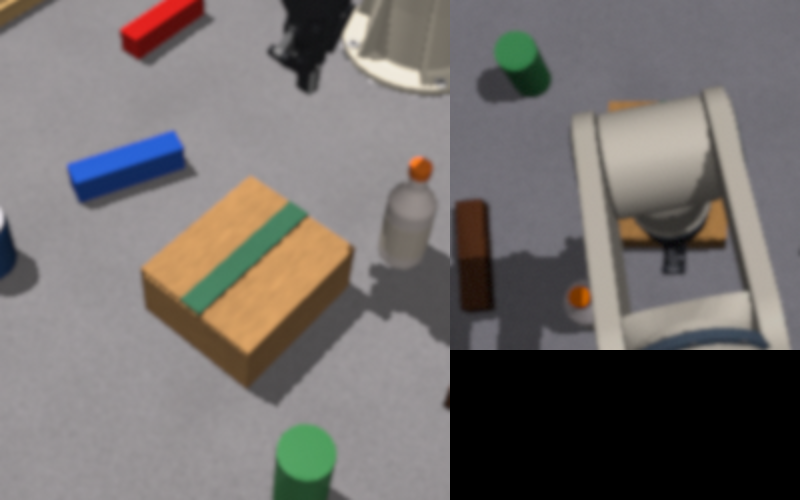

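The carton is shut, with the green band lapped flat at (245,255). The bystanders stand where they were and the tool is clear. Hand in.

```bash
python3 -c "
from station import manip
print(manip.sign_off())"
```

```text
the job is handed in; nothing more can be done
None
```

The pale foot is packed flat beside the blank, all four flaps were folded down to their stops in the order asked, with the green-banded flap lapped on top, and the job was handed in at about 22.5 s of the 64 s allowed.

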